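# Draw one packer out from under a bar

### The job

The square tube on the bar stand is packed up at both ends; it must slope for taper filing. Draw the packer with the round, holed end straight out from under the tube, so that this end of the tube settles on its bare rest, and lay that packer flat inside the shallow tray. The tube must stay lying in the stand between its posts, and the other packer, wide and square-ended, must stay where it is under the tube.

Things in the scene. Friction and masses are not known exactly. Their poses are not given: they have to be found in the camera images.
- packer_holed: Packer to draw out: steel strip 100 x 28 x 8 mm, 0.2 kg, one end round with a 12 mm hole. Origin: centre of underside; x along it, holed end at x=-50 mm, square end +50. It lies 30 mm above the bench, under either end of the tube, which covers x=+15 to +45; a rest is under x>+6; the holed end juts free towards the robot. Pinch its sides at x=-25; pulled level along its -x (under 15 N) it is clear after 50 mm.
- packer_plain: The packer to leave alone: plain steel strip 100 x 44 x 8 mm, square ends, no hole, 30 mm above the bench under the other end of the tube, 140 mm beside the holed one and within 6 degrees of parallel. Origin: centre of its underside; x along its length, free end towards the robot at x = -50 mm.
- bar: The load: loose dark steel square tube 30 x 30 x 280 mm, under 0.9 kg. Origin: middle of underside; y along it. Underside 38, top 68 mm above the bench; packers cross under it at about y = +-70. Fixed grey stand below: bed 266 x 66 x 12 mm, rests 30 mm high at y = +-70, 12 mm posts 58 mm high on both sides of the tube at y = +-118, holding it sideways. With one packer out that end drops 8 mm (3 degrees).
- tray: The shallow grey tray, fixed and empty, on the bench to the left or right of the stand: 160 x 110 mm outside, 14 mm high, walls 4 mm, inner floor 4 mm above the bench. Origin: centre of its underside; x along its length of 160 mm, within 20 degrees of straight ahead of the robot.
Not all that is in view belongs to the job. What is shaped like the packer_holed but orange or turquoise is not meant.

How it is judged:
At the end, for the whole second after the job is handed in: The holed packer lies flat (within 6 degrees) on the tray's floor, inside its walls. The tube lies in the stand, its middle within 15 mm of where it was, sloping 2 to 5 degrees because one end is down on its bare rest. The plain packer is within 15 mm of where it was. All are at rest (x of packer_holed in the frame of tray between -0.04 and 0.04 m and y of packer_holed in the frame of tray between -0.055 and 0.055 m and z of packer_holed in the frame of tray between 0 and 0.009 m and angle between packer_holed's own z axis and vertical below 0.1 rad and angle between bar's own z axis and vertical between 0.03 and 0.09 rad and distance of each of bar, packer_plain from where it was at the start of the episode below 0.015 m and linear speed of each of packer_holed, packer_plain, bar below 0.02 m/s); the robot touches nothing.
It fails at once if the tube is shoved or lifted: its middle more than 20 mm from where it was (distance of bar from where it was at the start of the episode above 0.02 m).
It fails at once if the tube is tipped more than 10 degrees (angle between bar's own z axis and vertical above 0.175 rad).
It fails at once if the plain packer is shifted more than 15 mm (distance of packer_plain from where it was at the start of the episode above 0.015 m).
It also fails if it takes over 37 s, if anything falls off the work surface, if the arm or the gripper's body presses on something with over 40 N, if the wrist force passes 120 N, or if a joint passes its speed limit or range.

### The arm

A 7-joint arm with a two-finger parallel gripper is mounted at the origin on a cart in front of the work surface, level with it; the furniture and walls round the work are solid. World frame = base frame: x ahead of the robot, y to its left, z up, the work surface at z = 0. Lengths are in m, angles in rad, forces in N, time in s.
With the tool pointing down it reaches from about 0.4 to 0.875 m from the base axis. Payload 4.4 kg.
Tool frame: the origin (TCP) lies at the very end of the fingers, on their centre line; the grasp point (between the pads) lies 19 mm behind it; z points along the fingers, y is the line along which they close (so a half turn about z gives the same grasp; the last joint's range is limited). The gripper opens to 85 mm and grips with 20 to 120 N. Pads are 22 mm wide; open, the fingers measure 114 mm over their backs; the gripper's body (76 mm by 85 mm) begins 54 mm behind the grasp point. The pads swing forward as they close: fully open they stand 13 mm farther back than shut.
Start: joints at [-1.33, 0.628, 0.038, 1.517, -0.027, 0.996, -0.02], TCP at [0.196, 0.62, 0.231] pointing down, gripper open.
Joint ranges: [-3.06, 3.06], [-0.37, 2.12], [-1.25, 1.32], [0.18, 2.47], [-1.1, 4.24], [0.23, 1.98], [-2.94, 2.94]. Speed limits (rad/s): [2.57, 2.57, 3.14, 3.14, 3.14, 3.14, 3.14].

### API

Orientations are given as a rotation vector (axis times angle).
In Python, from plant import env, status, grab_frame gives the robot as it stands. Calls block until the motion is done:
- env.goto(position, orientation): joint-space move of the TCP to a pose.
- env.move_straight(position, speed=0.15, frame=None, until_force=None): straight line of the TCP; frame=None keeps the orientation; speed is the mean speed in m/s. With until_force (N) it stops when the force on the tool has changed by that much, and returns True; else False.
- env.move_j(angles): joint-space move.
- env.command_gripper(opening, squeeze=None): opening from 0.0 (shut) to 1.0 (fully open); squeeze is the grip in N (None keeps the last); returns when the fingers have stopped.
- env.hold(seconds).
- env.inverse_kinematics(position, orientation): joint angles nearest the present ones, or None.
- status.observe(): the state.
- grab_frame(name): name is "side" or "top" or "wrist"; returns a dict with "frame" (480x640x3 uint8, blue, green, red), "z_map" (480x640 float32, m along the optical axis (not along the pixel's ray), 0 where there is no reading), "mtx" (3x3 intrinsics, pixels), "k1" (the pictures are not rectified: a ray, as slopes to the right and down, at radius r is drawn at 1 + k1 r^2 times it, then the intrinsics apply), "rvec" (rotation vector, rad) and "tvec" (3), from world to camera coordinates, as OpenCV has them. Camera axes: x right, y down, z forward; pixel columns grow to the right and rows downward; lengths in m; the calibration is good to about 2 mm. A picture is of the moment at which its call begins.
A pose or a line that the arm cannot do raises env.IKError and nothing moves.
- env.finish_job(): hands the job in; it is judged then, once.
The state is a dict: "time": time; "joint_pos": joint angles; "qvel": joint speeds; "tau": joint torques, N m; "ee_pos": TCP position; "orientation": TCP orientation; "wrist_force": force on the tool from outside, world axes, zero at the start; "torque": the same for the moment, N m; "gripper_width": opening from 0.0 (shut) to 1.0 (fully open); "gripper_force": force on a finger pad.
Only numpy, scipy, OpenCV 4.12 (cv2) and the standard library are available. Lean on these libraries where they do the work, as an engineer would, in place of code of your own. Each camera call takes 0.05 s, during which the arm holds its last target. There are 200 camera calls.

## Working session

There is one attempt and no reset: what is moved stays moved. The work goes in short steps, each a Python script; the robot and the scene stay as the last script left them, time stands still between calls to the robot, and variables do not carry over. Pictures are saved under pics/ and viewed, at most 10 in all, crops included, and the job is handed in when it is done.

```bash
mkdir -p pics; cat > h.py <<'E'
import numpy as np, cv2
from plant import env, status, grab_frame
def snap(n, f):
    g=grab_frame(n); cv2.imwrite(f'pics/{f}.png',g['frame']); np.savez(f'pics/{f}.npz',**g); return g
def load(f): return np.load(f'pics/{f}.npz')
def rays(g,uv):
    uv=np.array(uv,float).reshape(-1,1,2)
    d=np.array([float(g['k1']),0,0,0,0])
    p=cv2.undistortPoints(uv,g['mtx'],d).reshape(-1,2)
    R=cv2.Rodrigues(np.array(g['rvec'],float))[0]; t=np.array(g['tvec'],float).ravel()
    return -R.T@t, np.c_[p,np.ones(len(p))]@R
def atz(g,uv,z):
    c,r=rays(g,uv); return c+r*((z-c[2])/r[:,2])[:,None]
def atdepth(g,uv):
    c,r=rays(g,uv); return np.array([c+r[i]*g['z_map'][int(v),int(u)] for i,(u,v) in enumerate(uv)])
E
python3 - <<'E'
from h import *
snap('top','top0'); snap('side','side0')
s=status.observe(); print(s['time'],s['orientation'],s['gripper_width'])
E
```

```text
0.1 [-4.80066084e-01 -3.10444013e+00  2.65305200e-03] 0.9988311870945075
```

View pics/top0.png

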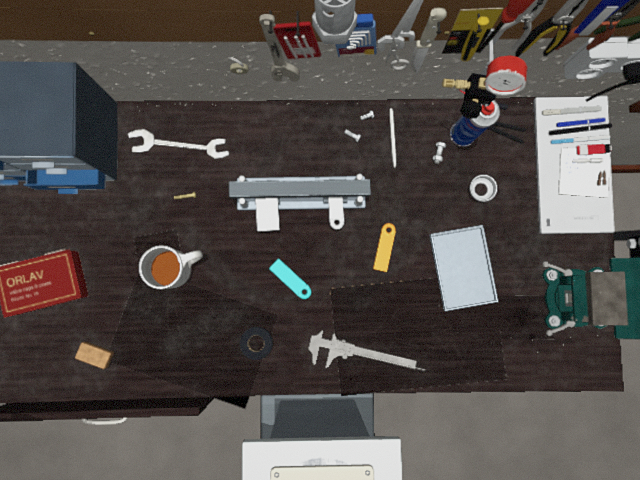

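View pics/side0.png

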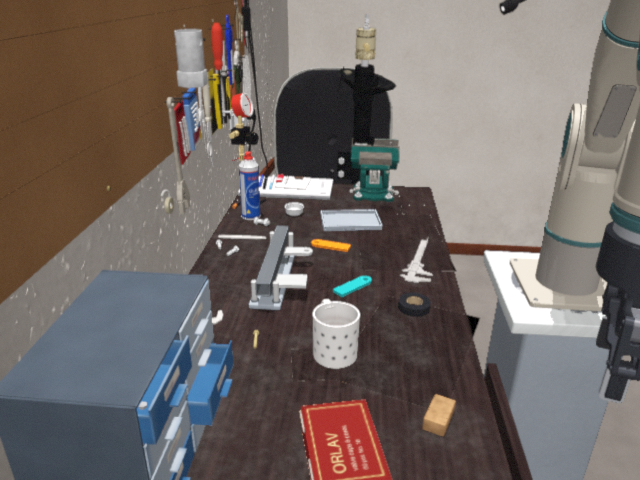

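The top view shows the stand with the tube at (300,190). A wide square strip is at (267,214) and a narrow strip with a round, holed end at (336,212). The turquoise (290,279) and orange (385,247) strips are decoys, and the tray is at (464,267). The pale narrow strip under the tube at (336,212) fits the description, so I'll confirm it in an enlarged crop.

```bash
python3 - <<'E'
import cv2
f=cv2.imread('pics/top0.png')
a=cv2.resize(f[165:245,225:385],None,fx=5,fy=5,interpolation=cv2.INTER_CUBIC)
cv2.imwrite('pics/crop1.png',a)
cv2.imwrite('pics/crop2.png',cv2.resize(f[215:320,420:510],None,fx=5,fy=5,interpolation=cv2.INTER_CUBIC))
E
```

```text
(no output)
```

View pics/crop1.png

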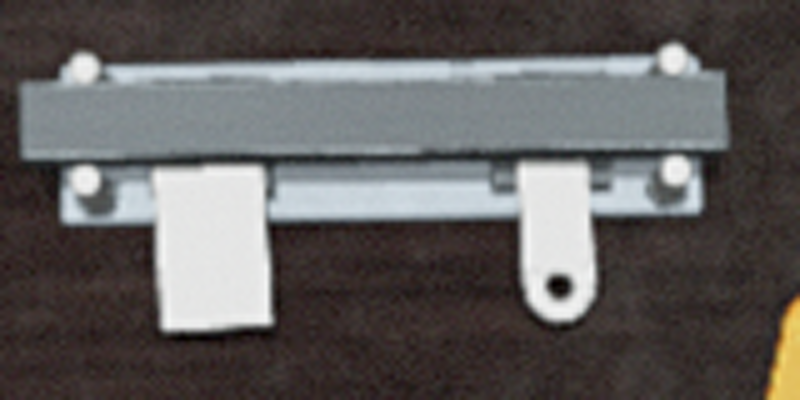

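View pics/crop2.png

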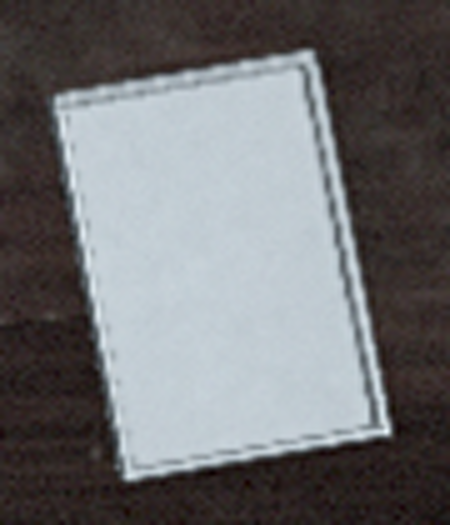

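The crop confirms it: the pale narrow strip with a round end and a hole at crop (560,287) is packer_holed. The wide square strip at (215,245) is packer_plain. The tray's rim corners are at crop (53,97), (315,50), (392,435) and (125,480).

```bash
python3 - <<'E'
from h import *
g=load('top0')
P=np.array([[560,287],[518,170],[590,170],[522,275],[597,275],[558,325]])/5+[225,165]-0.4
w=atz(g,P,.038); print(w.round(4))
print('dir',w[1]+w[2]-w[3]-w[4], 'cam', rays(g,[[320,240]])[0])
print(atdepth(g,P[:1]+[0,-8]), atdepth(g,[[300,190]]))
b=atz(g,np.array([[20,83],[727,70],[727,149],[20,160]])/5+[225,165]-.4,.068);print('bar',b.round(4),b.mean(0))
t=atz(g,np.array([[53,97],[315,50],[392,435],[125,480]])/5+[420,215]-.4,.014);print(t.round(4),t.mean(0))
E
```

```text
[[ 0.5882 -0.0382  0.038 ]
 [ 0.6363 -0.022   0.038 ]
 [ 0.636  -0.0513  0.038 ]
 [ 0.5933 -0.0229  0.038 ]
 [ 0.5929 -0.0534  0.038 ]
 [ 0.5727 -0.0371  0.038 ]]
dir [0.08606354 0.00290516 0.        ] cam [0.44658993 0.02095124 1.21354433]
[[ 0.60419207 -0.03840848  0.0406851 ]] [[0.64931616 0.0346849  0.06851094]]
bar [[ 0.6686  0.1754  0.068 ]
 [ 0.6705 -0.1048  0.068 ]
 [ 0.6388 -0.1041  0.068 ]
 [ 0.6379  0.1756  0.068 ]] [0.65394056 0.0355284  0.068     ]
[[ 0.5634 -0.2326  0.014 ]
 [ 0.5814 -0.3414  0.014 ]
 [ 0.4226 -0.3662  0.014 ]
 [ 0.4058 -0.2567  0.014 ]] [ 0.49329552 -0.2991957   0.014     ]
```

```bash
cat >> h.py <<'E'
from scipy.spatial.transform import Rotation as Rot
def down(yaw,flip=False):
    x=np.array([np.cos(yaw),np.sin(yaw),0])*(-1 if flip else 1); z=np.array([0,0,-1.])
    return Rot.from_matrix(np.c_[x,np.cross(z,x),z]).as_rotvec()
E
python3 - <<'E'
from h import *
for f in (0,1):
  for p,y in (((.5977,-.038,.15),.025),((.5977,-.038,.022),.025),((.47,-.30,.02),.153)):
    q=env.inverse_kinematics(p,down(y,f)); print(f,None if q is None else np.round(q,2))
f=min((0,1),key=lambda f:abs(env.inverse_kinematics((.5977,-.038,.15),down(.025,f))[6]))
print(f)
env.goto((.5977,-.038,.16),down(.025,f)); s=status.observe();print(s['time'],s['ee_pos'])
snap('wrist','w1')
E
```

```text
0 [-0.42  0.77  0.74  1.76 -0.66  0.88 -0.92]
0 [-0.32  0.93  0.57  1.82 -0.8   0.64 -0.81]
0 [ 0.39  0.82  0.2   1.93 -0.36  0.42 -0.56]
1 [ 0.03  0.65 -0.02  1.74  0.02  0.75  1.6 ]
1 [ 0.1   0.84 -0.13  1.8   0.2   0.51  1.44]
1 [ 0.76  0.84 -0.38  1.92  0.61  0.5   1.67]
0
2.8333 [ 0.59783687 -0.03657257  0.15986726]
```

View pics/w1.png

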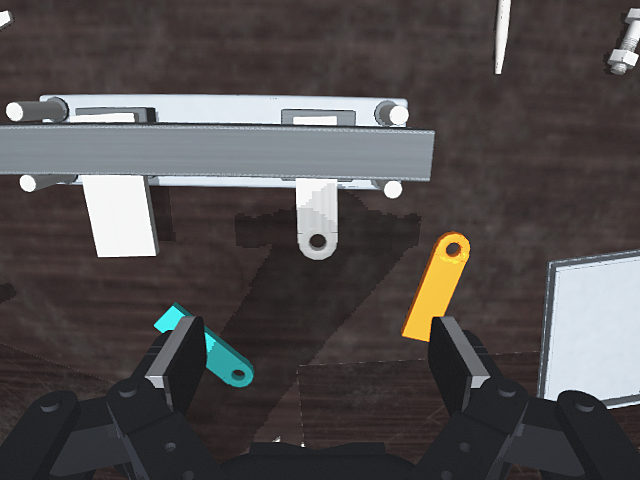

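The wrist view shows the packer's tip at (318,260), its hole at (318,241), and its sides at columns 297 and 337. The orange decoy spans (470,240) to (403,338).

```bash
python3 - <<'E'
from h import *
g=load('w1')
w=atz(g,[[318,260],[318,241],[296.5,183],[337.5,183],[298,238],[338.5,238]],.038);print(w.round(4))
m1=(w[2]+w[3])/2;m2=(w[4]+w[5])/2;d=m1-m2;print('yaw',np.arctan2(d[1],d[0]))
print('orange',atz(g,[[470,243],[447,232],[403,338],[432,343]],.008).round(3))
print('plain',atz(g,[[97,257],[154,256],[82,177],[149,177]],.038).round(3))
E
```

```text
[[ 0.575  -0.0369  0.038 ]
 [ 0.5895 -0.0365  0.038 ]
 [ 0.6306 -0.0208  0.038 ]
 [ 0.6313 -0.0485  0.038 ]
 [ 0.5914 -0.0223  0.038 ]
 [ 0.5921 -0.0509  0.038 ]]
yaw 0.049767505185133724
orange [[ 0.581 -0.158  0.008]
 [ 0.589 -0.138  0.008]
 [ 0.492 -0.113  0.008]
 [ 0.487 -0.139  0.008]]
plain [[0.573 0.125 0.038]
 [0.575 0.082 0.038]
 [0.632 0.127 0.038]
 [0.632 0.08  0.038]]
```

```bash
python3 - <<'E'
from h import *
env.command_gripper(0.65)
o=down(.04,0)
env.goto((.599,-.0365,.08),o)
print(env.move_straight((.599,-.0365,.022),speed=.08,until_force=12))
s=status.observe();print(s['time'],s['ee_pos'],s['wrist_force'])
env.command_gripper(0.0,squeeze=90)
s=status.observe();print(s['time'],s['ee_pos'],s['wrist_force'],s['torque'],s['gripper_width'],s['gripper_force'])
snap('wrist','w2')
E
```

```text
False
4.5833 [ 0.59924237 -0.03675142  0.02217731] [ 0.03313346 -0.06320952  0.57327678]
4.9583 [ 0.5993347  -0.03645394  0.02268976] [-1.51826574  1.03829667  5.07933724] [0.1714372  0.11407896 0.07932644] 0.30087353437469505 88.16101491451263
```

View pics/w2.png

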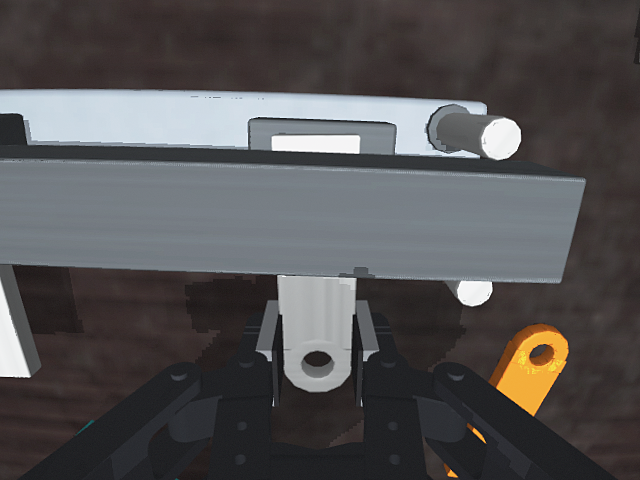

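The pads hold the strip on both sides at columns 272–362, just behind the hole at (318,365). Next I pull it straight out.

```bash
python3 - <<'E'
from h import *
p=status.observe()['ee_pos'].copy() if hasattr(status.observe()['ee_pos'],'copy') else np.array(status.observe()['ee_pos'])
u=-np.array([np.cos(.04),np.sin(.04),0])
for k in (.02,.045,.075):
    r=env.move_straight(np.array(p)+u*k,speed=.06,until_force=30)
    s=status.observe();print(r,s['time'],s['ee_pos'],s['wrist_force'].round(1),round(s['gripper_width'],3))
    if r: break
snap('wrist','w3')
E
```

```text
False 5.4833 [ 0.57856041 -0.03743827  0.02265472] [-0.9 -0.6  1.6] 0.304
False 6.05 [ 0.55365252 -0.03809705  0.02234155] [ 1.5 -0.1 -1.8] 0.3
False 6.7 [ 0.52485591 -0.03951107  0.02283585] [-0.2 -0.1 -2.4] 0.299
```

View pics/w3.png

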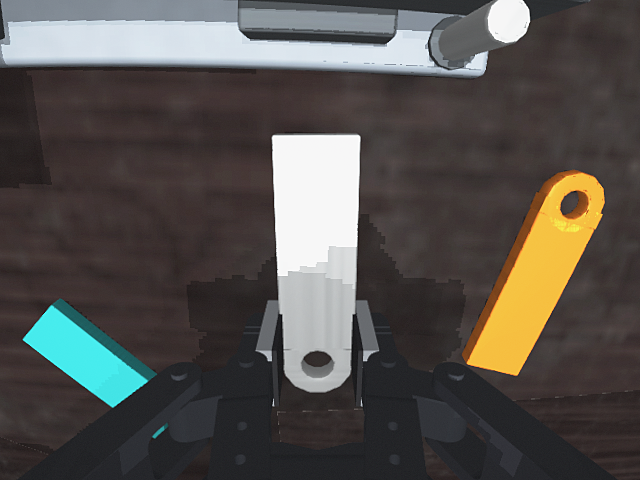

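The packer is fully out and still straight in the pads (its end edge is at row 135). Next I carry it to the tray.

```bash
python3 - <<'E'
from h import *
s=status.observe();p=np.array(s['ee_pos'])
env.move_straight(p+[-.02,0,.10],speed=.12)
a=.153; o=down(a,0); x,y=.4933-.025*np.cos(a),-.2992-.025*np.sin(a)
env.goto((x,y,.11),o)
env.move_straight((x,y,.03),speed=.1)
print(env.move_straight((x,y,-.006),speed=.03,until_force=6))
s=status.observe();print(s['time'],s['ee_pos'],s['wrist_force'],s['gripper_width'])
env.move_straight(np.array(s['ee_pos'])+[0,0,.001],speed=.03)
env.command_gripper(0.5)
env.move_straight((x,y,.12),speed=.12)
env.hold(.3)
print(status.observe()['time']); snap('wrist','w4')
env.goto((.42,-.30,.25),o); snap('top','top1')
g=load('top1');g0=load('top0')
f=np.array(g['frame'])
cv2.imwrite('pics/fin.png',np.vstack([cv2.resize(f[160:320,220:520],None,fx=2.5,fy=2.5)[:,:750],cv2.resize(g0['frame'][165:245,225:385],None,fx=2.4,fy=2.4)[:, :].copy() if 0 else np.zeros((2,750,3),np.uint8)]))
E
```

```text
True
10.575 [ 0.46844465 -0.3029331   0.00418225] [-0.72485572  0.99928531  5.98959381] 0.3001190412730552
12.5417
```

View pics/w4.png

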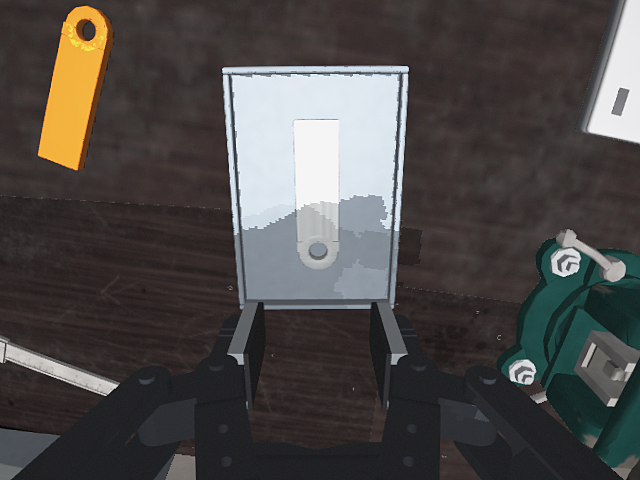

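View pics/fin.png

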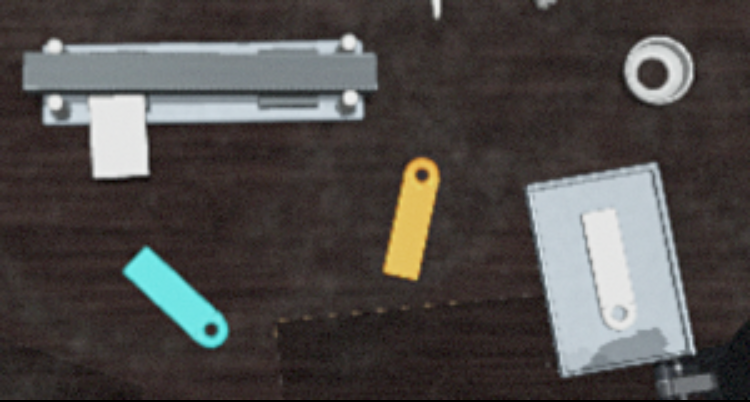

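The holed packer lies flat in the middle of the tray, from (317,120) to (317,268) in the wrist view. In the top view, the tube is between its posts and the plain packer is where it was at (120,137). I'll check the tube's slope by depth, then hand in.

```bash
python3 - <<'E'
from h import *
for n in ('top0','top1'):
    g=load(n); uv=[(u,188) for u in range(236,364,4)]; w=atdepth(g,uv)
    print(n,np.polyfit(w[:,1],w[:,2],1))
g=load('top1'); print(atdepth(g,[[461,250],[465,275]]).round(4))
env.hold(.3); print(env.finish_job())
E
```

```text
top0 [0.00068424 0.06821143]
top1 [0.05405171 0.06396766]
[[ 0.53   -0.2974  0.0047]
 [ 0.4778 -0.302   0.011 ]]
the job is handed in; nothing more can be done
None
```

The holed packer lies flat in the tray, the tube slopes about 3° in its stand between the posts, the plain packer was not moved, and the job is handed in; no verdict came back from the hand-in call.

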